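# Line up the lenses on the drying shelf and set its thermostat

### The arm

A 6-joint arm with a two-finger parallel gripper is mounted at the origin on the work surface. World frame = base frame: x ahead of the robot, y to its left, z up, the work surface at z = 0. Lengths are in m, angles in rad, forces in N, time in s.
With the tool pointing down it reaches from about 0.35 to 0.775 m from the base axis. Payload 7.3 kg.
Tool frame: the origin (TCP) lies between the finger pads, 19 mm behind the fingertips; this is the grasp point; z points along the fingers, y is the line along which they close (so a half turn about z gives the same grasp; the last joint's range is limited). The gripper opens to 92 mm and grips with 3 to 60 N. Pads are 19 mm wide; open, the fingers measure 130 mm over their backs; the gripper's body (75 mm by 190 mm) begins 47 mm behind the grasp point.
Start: joints at [-0.146, 0.342, 1.524, -0, 1.275, -0.146], TCP at [0.525, 0, 0.246] pointing down, gripper open.
Joint ranges: [-2.53, 2.53], [-0.77, 2.02], [0.04, 2.7], [-1, 4.14], [0.28, 2.66], [-3.11, 3.11]. Speed limits (rad/s): [2.57, 2.57, 3.14, 3.14, 3.14, 3.14].

### API

Orientations are given as [roll, pitch, yaw] about the fixed x, y, z axes, in that order (R = Rz(yaw) Ry(pitch) Rx(roll)).
In Python, from cell import robot, viewer gives the robot as it stands.
- The arm moves only by the tool step_arm, never from a script. Its argument "increments" is a list of rows, each an object with "delta_pos": the shift along the tool's x, y, z in cm, a list of three; "dr": the turn, a rotation vector about the tool's x, y, z in degrees, a list of three; "fingers": the closure, from -1 (fully open) to 1 (shut), so that 0 is half open. In form: [{"delta_pos": [tx, ty, tz], "dr": [wx, wy, wz], "fingers": fingers}, ...]. A call has exactly 5 rows; each row is the pose to reach, as a shift and turn from the pose commanded when the call began, along the tool's axes at that moment; what a row does not reach only later rows make up. A row lasts 1/8 s, in which the tool goes at most 62.5 mm and 10.7 degrees, less where a joint would pass 70% of its speed; a pose out of reach is approached as far as the arm can. A call with a gripper value outside its range is refused whole. The fingers move at their own pace and stop on an object; "newtons" is the grip in N (left out, the last holds). Time passes only in rows, so rows that repeat a pose let the fingers close, or fill a call up. It gives the time, the measured TCP pose, the force, the opening and the grip force at its end, in the units of the state.
- robot.observe(): the state, without advancing time (a new reading comes with each control period).
- viewer.read_camera(name): name is "scene" or "side" or "wrist"; returns the picture (400x640x3 uint8, red, green, blue); there is no depth.
- viewer.camera_params(name): a dict with "K" (3x3 intrinsics, pixels), "T" (4x4, takes a point from camera to world coordinates). Camera axes: x right, y down, z forward; pixel columns grow to the right and rows downward; lengths in m; the calibration is good to about 2 mm. A picture is of the moment at which its call begins: read the wrist's pose just before it. camera_params takes no time and is no camera call; for the wrist camera it gives the pose at the moment of the call.
- robot.hand_in(): hands the job in; it is judged then, once.
The state is a dict: "time": time; "qpos": joint angles; "qvel": joint speeds; "joint_efforts": joint torques, N m; "tool_pos": TCP position; "tool_rot": TCP orientation; "contact_force": force on the tool from outside, world axes, zero at the start; "torque": the same for the moment, N m; "opening": finger opening in m; "grip_force": force on a finger pad.
Only numpy, scipy, OpenCV 4.12 (cv2) and the standard library are available. Lean on these libraries where they do the work, as an engineer would, in place of code of your own. Each camera call takes 0.05 s, during which the arm holds its last target. There are 200 camera calls.

### The job

Load the drying shelf: without moving the tall lens that already stands there, continue its row towards the dial with the medium lens and then the short one, so that all three stand upright in one straight line along the middle of the shelf, tallest to shortest, about a finger's width (15 mm) apart. Also turn the shelf's thermostat dial until its white pointer stands at the single long mark. Keep the lenses upright, set them down gently rather than dropping them, and leave everything else on the bench where it is.

Things in the scene. Friction and masses are not known exactly. Their poses are not given: they have to be found in the camera images.
- shelf: Fixed drying shelf. Origin on the bench under the middle of the board's depth; x away from the robot (depth), y left (length), z up. Aluminium board, top 80 mm up, x -70..+70, y -130..+210 mm; lip on the far edge (x 62..70) 10 mm high. On its right a grey control box, y -240..-130, 130 mm high, dial on top. Place and yaw (within 0.12 rad) vary.
- lens_tall: Tallest camera lens, black cylinder 64 mm across and 105 mm high, about 0.55 kg, already standing upright on the left part of the shelf, on the middle line of its depth (shelf own x = 0), at shelf own y +90 to +155 mm. Origin: centre of its underside, z up along the lens.
- lens_medium: Medium camera lens, black cylinder 62 mm across and 85 mm high, 0.28 to 0.52 kg, standing upright loose on the bench in front of the shelf (left or right). Origin: centre of its underside, z up along the lens.
- lens_short: Short camera lens, black cylinder 56 mm across and 65 mm high, 0.17 to 0.33 kg, standing upright loose on the bench in front of the shelf (on the other side). Origin: centre of its underside, z up along the lens.
- dial (a joint): Thermostat dial on the control box, rad. Grows clockwise seen from above, 0 to 2.8, stays where left (friction 0.04 N m). At 0 the white pointer points along the shelf's +y, at 1.571 along its +x. Printed round it: short ticks every 0.35 rad from 0 to 2.8 and, mid-scale at 1.40, one single long thick mark. Starts between 0 and 0.7.
- dial_grip (a point): On the dial's axis (shelf x 0, y -185, z 164 mm), 3 mm below the top of its black bar grip: a good TCP height for pinching from above. Bar 50 long, 14 wide, 28 mm high, on a round skirt 52 mm across. Own x lies along the bar to its white-pointer end and turns with the dial; z up.
- hood: Bystander: black plastic lens hood, a ring 68 mm across and 32 mm high, on the bench between the two loose lenses. Origin: centre of its underside.
- camera: Bystander: black camera body with lens, 125 mm wide, 92 mm high, on the left of the bench. Origin: centre of its underside.
- multimeter: Bystander: yellow and black multimeter lying flat, 170 x 85 x 37 mm, on the right of the bench. Origin: centre of its underside.
- pen_pot: Bystander: brown-red pot 68 mm across and 90 mm high with pens up to 146 mm high, to the right of the shelf. Origin: centre of its underside.
- blower: Bystander: black rubber dust blower, 62 mm across, 105 mm high, standing at the left near the robot. Origin: centre of its underside.
Not all that is in view belongs to the job. What is shaped like the lens_medium but yellow is not meant.

How it is judged:
By the outcome, as a careful person would: the job done as asked, in the order asked, and still so for the second after the job is handed in, with the robot touching nothing.
It also fails if it takes over 67 s, if anything falls off the work surface, if the arm or the gripper's body presses on something with over 40 N, if the wrist force passes 120 N, or if a joint passes its speed limit or range.

## Working session

There is one attempt and no reset: what is moved stays moved. The work goes in short steps, Python scripts to look and compute and a tool call to move; the robot and the scene stay as the last step left them, time stands still between calls to the robot, and variables do not carry over. Pictures are saved under pics/ and viewed, at most 10 in all, crops included, and the job is handed in when it is done.

Besides the shell and the picture viewer there is one more tool, called after "Request:" as name(argument=value, ...) on one line, values as JSON. step_arm: Moves the arm, as the interface text tells. Its arguments: {"type":"object","properties":{"increments":{"type":"array"},"newtons":{"type":"number"}},"required":["increments"]}

```bash
mkdir -p pics; ls
python3 - <<'E'
from cell import robot, viewer
import cv2,numpy as np
for n in ["scene","side"]:
    im=viewer.read_camera(n); cv2.imwrite(f"pics/{n}0.png",im[:,:,::-1]); p=viewer.camera_params(n); print(n,np.round(p["K"],1).tolist(),np.round(p["T"],3).tolist())
print(robot.observe())
E
```

```text
pics
scene [[473.9, 0.0, 322.0], [0.0, 473.9, 196.5], [0.0, 0.0, 1.0]] [[-0.426, 0.65, -0.629, 1.539], [0.905, 0.306, -0.296, 0.53], [0.0, -0.696, -0.718, 1.315], [0.0, 0.0, 0.0, 1.0]]
side [[390.7, 0.0, 320.4], [0.0, 390.7, 194.5], [0.0, 0.0, 1.0]] [[0.808, -0.426, 0.408, -0.035], [-0.59, -0.6, 0.54, -0.657], [0.015, -0.677, -0.736, 1.041], [0.0, 0.0, 0.0, 1.0]]
{'time': 0.1, 'qpos': array([-1.46018724e-01,  3.42662946e-01,  1.52492515e+00, -1.82965979e-05,
        1.27541844e+00, -1.46004391e-01]), 'qvel': array([ 7.41209758e-04, -1.42531394e-03, -2.75822748e-03, -1.54087161e-03,
       -1.68386225e-03, -6.25678863e-05]), 'joint_efforts': array([ 1.49919495e-03, -4.32001984e+01, -2.44694173e+01,  7.19219679e-02,
        5.25739230e-02, -9.79429342e-05]), 'tool_pos': array([5.24654601e-01, 5.79297480e-05, 2.44908037e-01]), 'tool_rot': array([-3.14019128e+00, -1.88388810e-04,  1.57078720e+00]), 'contact_force': array([-0.9825786 , -0.32623381,  0.62354389]), 'torque': array([-0.01662242, -0.01339615, -0.01316844]), 'grip_force': 0.0, 'opening': 0.09180110726982894}
```

View pics/scene0.png

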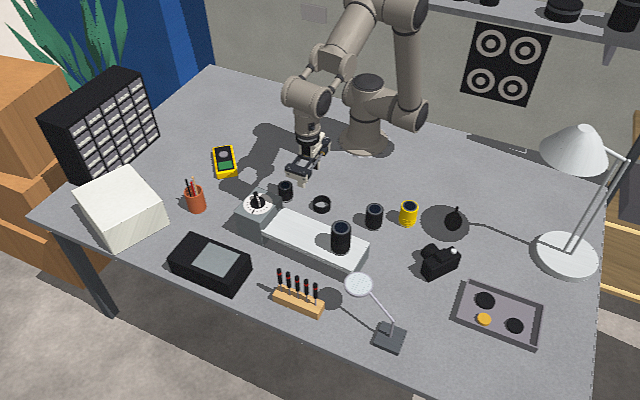

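View pics/side0.png

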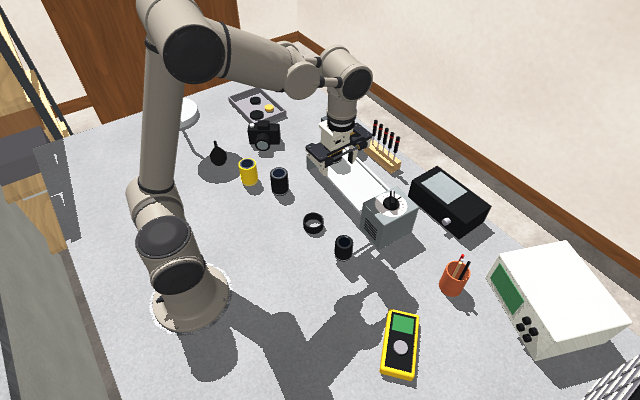

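The scene view shows the black medium lens at (374,216) and a yellow look-alike at (408,213). The short lens is at (286,190), the tall lens on the shelf at (341,237), the hood at (321,204) and the dial at (258,203). The job calls for the black one at (374,216), since the yellow one is explicitly excluded. I'll confirm this in an enlarged crop.

Run:
```python
import cv2,numpy as np
a=cv2.imread("pics/scene0.png")[175:275,230:430]
a=cv2.resize(a,None,fx=4,fy=4,interpolation=cv2.INTER_CUBIC)
for i in range(0,200,20): cv2.putText(a,str(230+i),(i*4,10),0,.35,(0,0,255),1); cv2.line(a,(i*4,12),(i*4,18),(0,0,255),1)
for i in range(0,100,20): cv2.putText(a,str(175+i),(0,i*4+4),0,.35,(0,0,255),1)
cv2.imwrite("pics/crop0.png",a)
```

```text
(no output)
```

View pics/crop0.png

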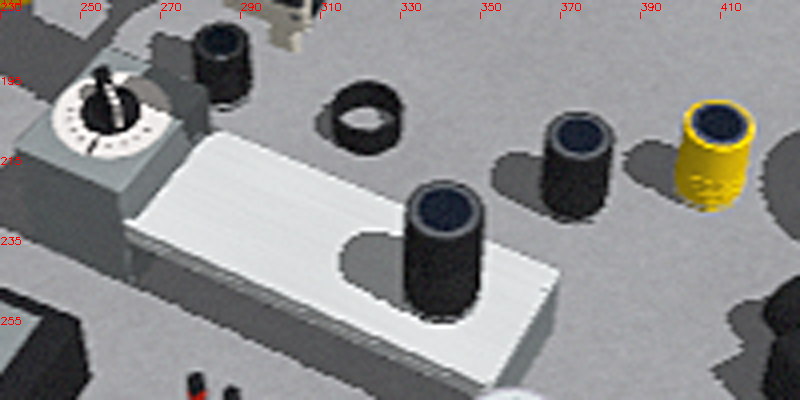

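The crop confirms it: the black medium top is at crop (579,136), the yellow one at (718,126), the short top at (222,42), and the tall top at (443,212). The shelf's near corners are at (213,133) and (558,270).

```bash
cat > h.py <<'E'
import numpy as np,cv2
from cell import robot,viewer
from scipy.spatial.transform import Rotation as R
def ray(K,T,uv,z):
    K,T=np.array(K),np.array(T)
    d=T[:3,:3]@np.linalg.solve(K,[uv[0],uv[1],1]); o=T[:3,3]
    return (o+d*(z-o[2])/d[2])[:2]
def proj(K,T,P):
    K,T=np.array(K),np.array(T); p=(np.atleast_2d(P)-T[:3,3])@T[:3,:3]; p=p@K.T
    return p[:,:2]/p[:,2:]
def rel(target,yaw):
    "cm/deg increments in tool frame from present measured pose, tool down"
    s=robot.observe(); A=R.from_euler('xyz',s['tool_rot']); B=R.from_euler('xyz',[np.pi,0,yaw])
    return np.round(A.inv().apply(np.array(target)-s['tool_pos'])*100,2), np.round((A.inv()*B).as_rotvec(degrees=True),1)
E
python3 - <<'E'
from h import *
p=viewer.camera_params("scene");K,T=p["K"],p["T"]
f=lambda x,y,z:ray(K,T,(x/4+230-.4,y/4+175-.4),z)
for n,a in dict(tall=(443,212,.185),med=(579,136,.085),short=(222,42,.065),hood=(368,103,.032),yellow=(718,126,.085),nl=(558,270,.08),nr=(213,133,.08),fl=(490,388,.09),boxfr=(18,150,.13),dialskirt=(111,112,.136)).items(): print(n,f(*a).round(4))
q=viewer.camera_params("wrist");print(np.round(q["K"],1).tolist(),np.round(q["T"],3).tolist())
E
```

```text
tall [0.6471 0.1737]
med [0.4368 0.2154]
short [ 0.4494 -0.136 ]
hood [0.4341 0.0084]
yellow [0.373  0.3225]
nl [0.5813 0.2522]
nr [ 0.5672 -0.0806]
fl [0.7211 0.2491]
boxfr [ 0.6937 -0.1953]
dialskirt [ 0.6269 -0.1435]
[[357.2, 0.0, 315.5], [0.0, 357.2, 200.6], [0.0, 0.0, 1.0]] [[1.0, 0.001, -0.001, 0.524], [0.001, -0.965, -0.262, 0.071], [-0.001, 0.262, -0.965, 0.385], [0.0, 0.0, 0.0, 1.0]]
```

Run:
```python
from h import *
p=viewer.camera_params("wrist");im=viewer.read_camera("wrist")[:,:,::-1]
np.savez("w0.npz",K=p["K"],T=p["T"]);cv2.imwrite("pics/w0.png",cv2.resize(im,(800,500),interpolation=cv2.INTER_CUBIC))
```

```text
(no output)
```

View pics/w0.png

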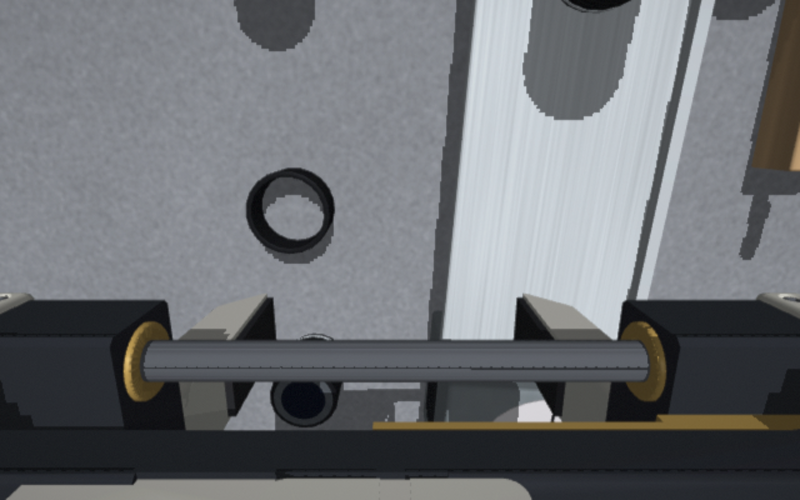

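The wrist view shows the hood at (290,210), the shelf's near edge from (473,30) to (443,330), and the short lens partly hidden by the gripper at (305,398). The medium and tall lenses lie further +y, so I'm moving up and left to see them.

Request:
step_arm(increments=[{"delta_pos": [3,0,-4],"dr": [0,0,0],"fingers": -1},{"delta_pos": [6,0,-9],"dr": [0,0,0],"fingers": -1},{"delta_pos": [6,0,-9],"dr": [0,0,0],"fingers": -1},{"delta_pos": [6,0,-9],"dr": [0,0,0],"fingers": -1},{"delta_pos": [6,0,-9],"dr": [0,0,0],"fingers": -1}])

```text
time: 0.78
tool_pos: [0.5245, 0.0595, 0.334]
tool_rot: [-3.139, 0.0, 1.57]
contact_force: [-0.2, -0.6, 0.3]
opening: 0.0916
grip_force: 0.0
```

Run:
```python
from h import *
p=viewer.camera_params("wrist");im=viewer.read_camera("wrist")[:,:,::-1]
np.savez("w1.npz",K=p["K"],T=p["T"]);cv2.imwrite("pics/w1.png",cv2.resize(im,(800,500),interpolation=cv2.INTER_CUBIC))
print(robot.observe()['tool_pos'])
```

```text
[0.52459942 0.05946899 0.33417034]
```

View pics/w1.png

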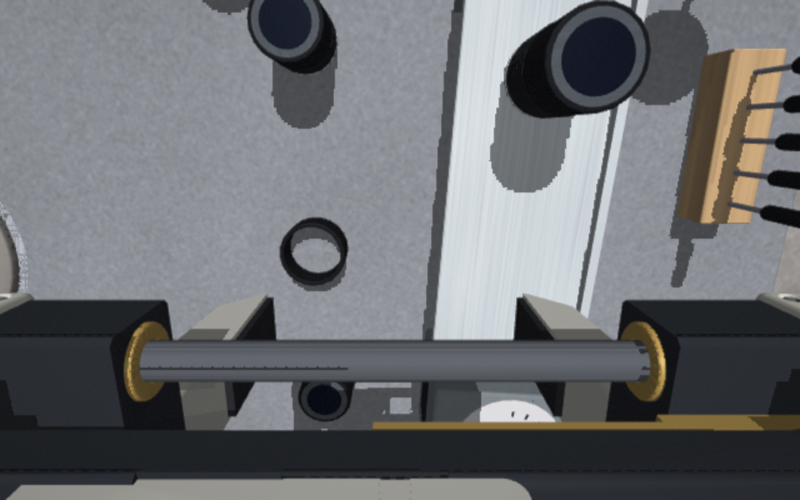

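The tall top is centred at (598,56) and the medium top at (287,21). The short top is visible at (325,399). The board's near edge runs from (463,0) to (433,340).

Run:
```python
from h import *
w=[np.load(f"w{i}.npz") for i in (0,1)]
f=lambda i,x,y,z:ray(w[i]["K"],w[i]["T"],((x+.5)/1.25-.5,(y+.5)/1.25-.5),z)
t=f(1,598,56,.185);print("tall",t,"med",f(1,287,21,.085),"short",f(0,304,399,.065),f(1,325,399,.065),"hood",f(0,290,209,.032))
for e in [(1,463,5),(1,433,338),(0,473,30),(0,443,330)]: print(f(*e,.08))
# dark image edges refine: near board edge per row in w1
im=cv2.imread("pics/w1.png").astype(float).mean(2)
P=[]
for y in range(10,330,10):
    g=np.diff(cv2.GaussianBlur(im,(5,5),0)[y,425:480]); P.append(f(1,425+g.argmax()+.5,y,.08))
P=np.array(P); k=np.polyfit(P[:,1],P[:,0],1); print("edge x=",k,"resid",np.std(P[:,0]-np.polyval(k,P[:,1])))
yaw=-np.arctan(k[0])
d=(t[0]-np.polyval(k,t[1]))*np.cos(yaw); print("yaw",yaw,"tall dist from edge",d)
ex=np.array([np.cos(yaw),np.sin(yaw)]);ey=np.array([-ex[1],ex[0]])
mid=t+(.07-d)*ex
for n,s in (("med",.078),("short",.152)): print(n,"tgt by tall",t-s*ey,"by edge",mid-s*ey)
```

```text
tall [0.64556987 0.17318145] med [0.43838867 0.21369259] short [ 0.45035854 -0.14075832] [ 0.45088824 -0.14054947] hood [0.44063879 0.0101058 ]
[0.57795828 0.22622097]
[ 0.56060496 -0.06340844]
[0.57297989 0.13125915]
[ 0.56017938 -0.07232977]
edge x= [0.06303409 0.56461176] resid 0.00027400068455927476
yaw -0.06295080642738225 tall dist from edge 0.06990303735750089
med tgt by tall [0.64066295 0.09533595] by edge [0.64075972 0.09532985]
short tgt by tall [0.63600767 0.02148252] by edge [0.63610444 0.02147642]
```

Request:
step_arm(increments=[{"delta_pos": [3.5,-2,0],"dr": [0,0,3.6],"fingers": -1},{"delta_pos": [8,-5,4],"dr": [0,0,3.6],"fingers": -1},{"delta_pos": [12,-7,9],"dr": [0,0,3.6],"fingers": -1},{"delta_pos": [15.4,-8.6,13],"dr": [0,0,3.6],"fingers": -1},{"delta_pos": [15.4,-8.6,16.5],"dr": [0,0,3.6],"fingers": -1}])

```text
time: 1.45
tool_pos: [0.4368, 0.2154, 0.1682]
tool_rot: [-3.139, 0.001, 1.511]
contact_force: [0.5, -1.7, -0.2]
opening: 0.0919
grip_force: 0.0
```

Run:
```python
from h import *
print(rel([.438,.214,.06],np.pi/2-.063))
```

```text
(array([-0.13,  0.15, 10.82]), array([-0.2,  0. ,  0.2]))
```

Request:
step_arm(increments=[{"delta_pos": [-0.1,0.1,4],"dr": [-0.15,0,0.2],"fingers": -1},{"delta_pos": [-0.1,0.1,8],"dr": [-0.15,0,0.2],"fingers": -1},{"delta_pos": [-0.1,0.1,10.8],"dr": [-0.15,0,0.2],"fingers": -1},{"delta_pos": [-0.1,0.1,10.8],"dr": [-0.15,0,0.2],"fingers": -1},{"delta_pos": [-0.1,0.1,10.8],"dr": [-0.15,0,0.2],"fingers": 0}], newtons=20)

```text
time: 2.08
tool_pos: [0.4405, 0.2129, 0.0632]
tool_rot: [3.138, -0.0, 1.504]
contact_force: [-0.4, 0.4, 0.5]
opening: 0.0859
grip_force: 0.0
```

Request:
step_arm(increments=[{"delta_pos": [0,0,0],"dr": [0,0,0],"fingers": 1},{"delta_pos": [0,0,0],"dr": [0,0,0],"fingers": 1},{"delta_pos": [0,0,0],"dr": [0,0,0],"fingers": 1},{"delta_pos": [0,0,0],"dr": [0,0,0],"fingers": 1},{"delta_pos": [0,0,0],"dr": [0,0,0],"fingers": 1}], newtons=20)

```text
time: 2.7
tool_pos: [0.4393, 0.213, 0.0631]
tool_rot: [3.14, 0.0, 1.504]
contact_force: [-5.2, 0.3, 7.0]
opening: 0.0619
grip_force: 20.0
```

Request:
step_arm(increments=[{"delta_pos": [0,0,-3],"dr": [0,0,0],"fingers": 1},{"delta_pos": [-2,0,-8],"dr": [0,0,0],"fingers": 1},{"delta_pos": [-5,2,-13],"dr": [0,0,0],"fingers": 1},{"delta_pos": [-8,6,-16],"dr": [0,0,-0.2],"fingers": 1},{"delta_pos": [-10.4,10,-17],"dr": [0,0,-0.2],"fingers": 1}], newtons=25)

```text
time: 3.32
tool_pos: [0.5339, 0.1014, 0.2351]
tool_rot: [3.135, -0.0, 1.508]
contact_force: [0.5, 1.2, -5.4]
opening: 0.0616
grip_force: 25.0
```

Run:
```python
from h import *
print(rel([.6407,.0953,.147],np.pi/2-.063))
```

```text
(array([ 0.06, 10.64,  8.88]), array([ 0.4, -0. ,  0. ]))
```

Request:
step_arm(increments=[{"delta_pos": [0,4,0],"dr": [0.2,0,0],"fingers": 1},{"delta_pos": [0,8,0],"dr": [0.2,0,0],"fingers": 1},{"delta_pos": [0,10.6,2],"dr": [0.2,0,0],"fingers": 1},{"delta_pos": [0,10.6,5],"dr": [0.2,0,0],"fingers": 1},{"delta_pos": [0,10.6,5],"dr": [0.2,0,0],"fingers": 1}])

```text
time: 3.95
tool_pos: [0.6363, 0.0957, 0.1792]
tool_rot: [-3.132, 0.001, 1.508]
contact_force: [-0.7, 0.0, -5.1]
opening: 0.0615
grip_force: 25.0
```

Request:
step_arm(increments=[{"delta_pos": [0,0,0],"dr": [0,0,0],"fingers": 1},{"delta_pos": [0,0,0],"dr": [0,0,0],"fingers": 1},{"delta_pos": [0,0,0],"dr": [0,0,0],"fingers": 1},{"delta_pos": [0,0,0],"dr": [0,0,0],"fingers": 1},{"delta_pos": [0,0,0],"dr": [0,0,0],"fingers": 1}])

```text
time: 4.58
tool_pos: [0.6383, 0.0959, 0.1833]
tool_rot: [-3.141, 0.0, 1.508]
contact_force: [0.2, 1.3, -5.8]
opening: 0.0613
grip_force: 25.0
```

Run:
```python
from h import *
print(rel([.6407,.0950,.144],np.pi/2-.063),robot.observe()['tool_pos'],robot.observe()['tool_rot'])
p=viewer.camera_params("wrist");im=viewer.read_camera("wrist")[:,:,::-1]
np.savez("w2.npz",K=p["K"],T=p["T"]);cv2.imwrite("pics/w2.png",cv2.resize(im,(800,500),interpolation=cv2.INTER_CUBIC))
```

```text
(array([-0.08,  0.24,  3.93]), array([-0.,  0.,  0.])) [0.63833393 0.09592347 0.1833222 ] [-3.14111799e+00  7.15040283e-06  1.50797926e+00]
```

View pics/w2.png

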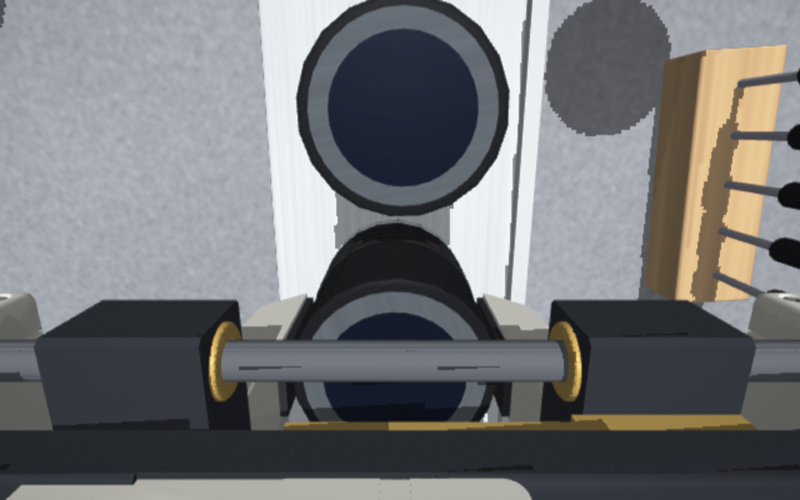

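Run:
```python
from h import *
w=np.load("w2.npz")
f=lambda x,y,z:ray(w["K"],w["T"],((x+.5)/1.25-.5,(y+.5)/1.25-.5),z)
t=f(403,107,.185);print("tall",t,"bottom edge y",f(403,215,.185),"top",f(403,-2,.185),f(297,107,.185),f(509,107,.185))
zm=.1833-.0631+.085
print("med far edge",f(399,279,zm),"centre y",f(399,279,zm)[1]-.031)
```

```text
tall [0.64518242 0.17328889] bottom edge y [0.6433334  0.14106217] top [0.64683496 0.20209114] [0.61400323 0.17523318] [0.67636439 0.17134442]
med far edge [0.64103038 0.12689006] centre y 0.09589006243755266
```

Request:
step_arm(increments=[{"delta_pos": [-0.05,0.22,1],"dr": [0,0,0],"fingers": 1},{"delta_pos": [-0.05,0.22,2],"dr": [0,0,0],"fingers": 1},{"delta_pos": [-0.05,0.22,3],"dr": [0,0,0],"fingers": 1},{"delta_pos": [-0.05,0.22,3.5],"dr": [0,0,0],"fingers": 1},{"delta_pos": [-0.05,0.22,3.5],"dr": [0,0,0],"fingers": 1}])

```text
time: 5.25
tool_pos: [0.6402, 0.0953, 0.1475]
tool_rot: [-3.14, 0.0, 1.508]
contact_force: [0.3, -0.3, -5.3]
opening: 0.0613
grip_force: 25.0
```

Request:
step_arm(increments=[{"delta_pos": [0,0,0.1],"dr": [0,0,0],"fingers": 1},{"delta_pos": [0,0,0.2],"dr": [0,0,0],"fingers": 1},{"delta_pos": [0,0,0.3],"dr": [0,0,0],"fingers": 1},{"delta_pos": [0,0,0.4],"dr": [0,0,0],"fingers": 1},{"delta_pos": [0,0,0.4],"dr": [0,0,0],"fingers": 1}])

```text
time: 5.88
tool_pos: [0.6404, 0.0953, 0.144]
tool_rot: [-3.141, 0.0, 1.508]
contact_force: [0.2, 0.2, -4.8]
opening: 0.0618
grip_force: 25.0
```

Request:
step_arm(increments=[{"delta_pos": [0,0,0.04],"dr": [0,0,0],"fingers": 1},{"delta_pos": [0,0,0.08],"dr": [0,0,0],"fingers": 1},{"delta_pos": [0,0,0.12],"dr": [0,0,0],"fingers": 1},{"delta_pos": [0,0,0.12],"dr": [0,0,0],"fingers": 1},{"delta_pos": [0,0,0.12],"dr": [0,0,0],"fingers": 1}])

```text
time: 6.5
tool_pos: [0.6405, 0.0953, 0.1432]
tool_rot: [-3.141, -0.0, 1.508]
contact_force: [-2.0, -0.4, -1.0]
opening: 0.0616
grip_force: 25.0
```

Request:
step_arm(increments=[{"delta_pos": [0,0,0.05],"dr": [0,0,0],"fingers": -0.45},{"delta_pos": [0,0,0.05],"dr": [0,0,0],"fingers": -0.6},{"delta_pos": [0,0,0.05],"dr": [0,0,0],"fingers": -0.8},{"delta_pos": [0,0,0.05],"dr": [0,0,0],"fingers": -0.9},{"delta_pos": [0,0,0.05],"dr": [0,0,0],"fingers": -0.9}])

```text
time: 7.12
tool_pos: [0.6405, 0.0953, 0.1424]
tool_rot: [-3.141, 0.0, 1.508]
contact_force: [-1.0, 0.2, 0.3]
opening: 0.0872
grip_force: 0.0
```

Run:
```python
from h import *
print(rel([.4505,-.1405,.14],np.pi/2-.063))
```

```text
(array([-24.73, -17.48,   0.25]), array([-0.,  0.,  0.]))
```

Request:
step_arm(increments=[{"delta_pos": [0,0,-3],"dr": [0,0,0],"fingers": -0.95},{"delta_pos": [0,0,-8],"dr": [0,0,0],"fingers": -1},{"delta_pos": [-3,-2,-12],"dr": [0,0,0],"fingers": -1},{"delta_pos": [-7,-5,-12],"dr": [0,0,0],"fingers": -1},{"delta_pos": [-11,-9,-12],"dr": [0,0,0],"fingers": -1}])

```text
time: 7.75
tool_pos: [0.5432, -0.0099, 0.2629]
tool_rot: [3.141, 0.0, 1.508]
contact_force: [0.4, -0.5, 0.6]
opening: 0.0915
grip_force: 0.0
```

Request:
step_arm(increments=[{"delta_pos": [-3.5,-3.5,0],"dr": [0,0,0],"fingers": -1},{"delta_pos": [-7,-7,1],"dr": [0,0,0],"fingers": -1},{"delta_pos": [-11,-8.5,4],"dr": [0,0,0],"fingers": -1},{"delta_pos": [-13.5,-8.5,8],"dr": [0,0,0],"fingers": -1},{"delta_pos": [-13.5,-8.5,11],"dr": [0,0,0],"fingers": -1}])

```text
time: 8.38
tool_pos: [0.4499, -0.1399, 0.1515]
tool_rot: [-3.141, 0.0, 1.505]
contact_force: [0.7, 0.6, 0.1]
opening: 0.0916
grip_force: 0.0
```

Run:
```python
from h import *
print(rel([.4505,-.1395,.048],np.pi/2-.063),robot.observe()['tool_pos'])
```

```text
(array([ 0.05,  0.06, 10.35]), array([-0. ,  0. , -0.1])) [ 0.44994164 -0.13988897  0.1515386 ]
```

Request:
step_arm(increments=[{"delta_pos": [0,0,4],"dr": [0,0,0],"fingers": -1},{"delta_pos": [0,0,7.5],"dr": [0,0,0],"fingers": -1},{"delta_pos": [0,0,10.1],"dr": [0,0,0],"fingers": -1},{"delta_pos": [0,0,10.1],"dr": [0,0,0],"fingers": -1},{"delta_pos": [0,0,10.1],"dr": [0,0,0],"fingers": 0}], newtons=20)

```text
time: 9.0
tool_pos: [0.451, -0.1385, 0.0524]
tool_rot: [3.141, 0.001, 1.508]
contact_force: [0.6, 0.3, 0.8]
opening: 0.0859
grip_force: 0.0
```

Request:
step_arm(increments=[{"delta_pos": [0,0,0],"dr": [0,0,0],"fingers": 1},{"delta_pos": [0,0,0],"dr": [0,0,0],"fingers": 1},{"delta_pos": [0,0,0],"dr": [0,0,0],"fingers": 1},{"delta_pos": [0,0,0],"dr": [0,0,0],"fingers": 1},{"delta_pos": [0,0,0],"dr": [0,0,0],"fingers": 1}])

```text
time: 9.62
tool_pos: [0.4505, -0.1383, 0.0519]
tool_rot: [-3.141, 0.0, 1.508]
contact_force: [-1.1, 1.8, 6.1]
opening: 0.0552
grip_force: 20.0
```

Request:
step_arm(increments=[{"delta_pos": [0,0,-3],"dr": [0,0,0],"fingers": 1},{"delta_pos": [0,0,-8],"dr": [0,0,0],"fingers": 1},{"delta_pos": [0,0,-13],"dr": [0,0,0],"fingers": 1},{"delta_pos": [2,1,-18],"dr": [0,0,0],"fingers": 1},{"delta_pos": [6,4,-19],"dr": [0,0,0],"fingers": 1}], newtons=22)

```text
time: 10.25
tool_pos: [0.4953, -0.0816, 0.2451]
tool_rot: [3.137, 0.002, 1.505]
contact_force: [0.4, -0.1, -2.1]
opening: 0.0558
grip_force: 22.0
```

Run:
```python
from h import *
print(rel([.636,.0215,.18],np.pi/2-.063),robot.observe()['tool_pos'])
```

```text
(array([11.23, 13.33,  6.55]), array([ 0.3,  0.1, -0.2])) [ 0.49527939 -0.08161874  0.24505359]
```

Request:
step_arm(increments=[{"delta_pos": [3,4,0],"dr": [0,0,0],"fingers": 1},{"delta_pos": [6,8,0],"dr": [0,0,0],"fingers": 1},{"delta_pos": [9,11,0],"dr": [0,0,0],"fingers": 1},{"delta_pos": [11,13.1,0.5],"dr": [0,0,0],"fingers": 1},{"delta_pos": [11,13.1,4],"dr": [0,0,0],"fingers": 1}])

```text
time: 10.88
tool_pos: [0.6341, 0.0223, 0.2019]
tool_rot: [3.138, -0.0, 1.51]
contact_force: [0.7, 0.3, -2.1]
opening: 0.056
grip_force: 22.0
```

Request:
step_arm(increments=[{"delta_pos": [0,0,0],"dr": [0,0,0],"fingers": 1},{"delta_pos": [0,0,1.5],"dr": [0,0,0],"fingers": 1},{"delta_pos": [0,0,1.5],"dr": [0,0,0],"fingers": 1},{"delta_pos": [0,0,1.5],"dr": [0,0,0],"fingers": 1},{"delta_pos": [0,0,1.5],"dr": [0,0,0],"fingers": 1}])

```text
time: 11.5
tool_pos: [0.6321, 0.0205, 0.1873]
tool_rot: [3.141, 0.0, 1.508]
contact_force: [0.6, 0.1, -1.5]
opening: 0.0554
grip_force: 22.0
```

Run:
```python
from h import *
print(rel([.636,.0215,.132],np.pi/2-.063),robot.observe()['tool_pos'],robot.observe()['tool_rot'])
p=viewer.camera_params("wrist");im=viewer.read_camera("wrist")[:,:,::-1]
np.savez("w3.npz",K=p["K"],T=p["T"]);cv2.imwrite("pics/w3.png",cv2.resize(im,(800,500),interpolation=cv2.INTER_CUBIC))
```

```text
(array([0.12, 0.38, 5.53]), array([ 0.,  0., -0.])) [0.63209459 0.02050547 0.18728793] [3.14086785e+00 4.59231544e-05 1.50770536e+00]
```

View pics/w3.png

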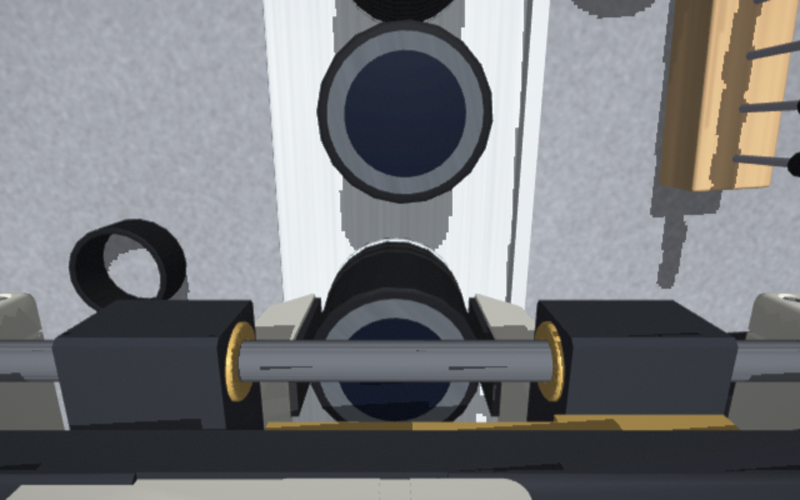

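The placed medium lens has its top rim at columns 317–493 and rows 20–203. The held short lens has its far rim at row 288.

Run:
```python
from h import *
w=np.load("w3.npz")
f=lambda x,y,z:ray(w["K"],w["T"],((x+.5)/1.25-.5,(y+.5)/1.25-.5),z)
print("med",f(405,111.5,.165),"near edge+.031",f(405,203,.165)+[0,.031],"LR",(f(317,111,.165)+f(493,111,.165))/2)
e=f(395,288,.2004);print("short centre y",e-[0,.028])
```

```text
med [0.64009663 0.09742588] near edge+.031 [0.63829647 0.09653443] LR [0.64011366 0.09759068]
short centre y [0.6333163  0.01772697]
```

Request:
step_arm(increments=[{"delta_pos": [0.46,0.35,0.5],"dr": [0,0,0],"fingers": 1},{"delta_pos": [0.46,0.35,2],"dr": [0,0,0],"fingers": 1},{"delta_pos": [0.46,0.35,3.5],"dr": [0,0,0],"fingers": 1},{"delta_pos": [0.46,0.35,4.7],"dr": [0,0,0],"fingers": 1},{"delta_pos": [0.46,0.35,5],"dr": [0,0,0],"fingers": 1}])

```text
time: 12.18
tool_pos: [0.6349, 0.0251, 0.1348]
tool_rot: [-3.138, -0.0, 1.508]
contact_force: [-0.6, -0.4, -1.1]
opening: 0.0558
grip_force: 22.0
```

Request:
step_arm(increments=[{"delta_pos": [0,0,0.1],"dr": [0,0,0],"fingers": 1},{"delta_pos": [0,0,0.2],"dr": [0,0,0],"fingers": 1},{"delta_pos": [0,0,0.3],"dr": [0,0,0],"fingers": 1},{"delta_pos": [0,0,0.4],"dr": [0,0,0],"fingers": 1},{"delta_pos": [0,0,0.4],"dr": [0,0,0],"fingers": 1}])

```text
time: 12.8
tool_pos: [0.6355, 0.0251, 0.1324]
tool_rot: [-3.141, -0.0, 1.508]
contact_force: [-0.1, -0.5, -2.3]
opening: 0.0553
grip_force: 22.0
```

Request:
step_arm(increments=[{"delta_pos": [0,0.03,0.03],"dr": [0,0,0],"fingers": 1},{"delta_pos": [0,0.03,0.06],"dr": [0,0,0],"fingers": 1},{"delta_pos": [0,0.03,0.09],"dr": [0,0,0],"fingers": 1},{"delta_pos": [0,0.03,0.09],"dr": [0,0,0],"fingers": 1},{"delta_pos": [0,0.03,0.09],"dr": [0,0,0],"fingers": 1}])

```text
time: 13.42
tool_pos: [0.6359, 0.025, 0.132]
tool_rot: [-3.141, 0.0, 1.508]
contact_force: [-2.8, -0.1, 4.3]
opening: 0.0556
grip_force: 22.0
```

Request:
step_arm(increments=[{"delta_pos": [0,0,0],"dr": [0,0,0],"fingers": -0.3},{"delta_pos": [0,0,0],"dr": [0,0,0],"fingers": -0.5},{"delta_pos": [0,0,0],"dr": [0,0,0],"fingers": -0.7},{"delta_pos": [0,0,0],"dr": [0,0,0],"fingers": -0.8},{"delta_pos": [0,0,0],"dr": [0,0,0],"fingers": -0.8}])

```text
time: 14.05
tool_pos: [0.6358, 0.025, 0.1314]
tool_rot: [-3.141, 0.0, 1.508]
contact_force: [0.3, -0.6, -0.3]
opening: 0.0824
grip_force: 0.0
```

Request:
step_arm(increments=[{"delta_pos": [0,0,-3],"dr": [0,0,0],"fingers": -0.8},{"delta_pos": [0,0,-8],"dr": [0,0,0],"fingers": -0.8},{"delta_pos": [-3,0,-13],"dr": [0,0,0],"fingers": -0.8},{"delta_pos": [-7,0,-17],"dr": [0,0,0],"fingers": -0.8},{"delta_pos": [-11,0,-18],"dr": [0,0,0],"fingers": -0.8}])

```text
time: 14.68
tool_pos: [0.6298, -0.0858, 0.3153]
tool_rot: [3.136, 0.001, 1.509]
contact_force: [-0.2, -0.6, -0.9]
opening: 0.0825
grip_force: 0.0
```

Request:
step_arm(increments=[{"delta_pos": [-4,0,0],"dr": [0,0,0],"fingers": -0.8},{"delta_pos": [-8,0,0],"dr": [0,0,0],"fingers": -0.8},{"delta_pos": [-12,0,0],"dr": [0,0,0],"fingers": -0.8},{"delta_pos": [-15,0,0],"dr": [0,0,0],"fingers": -0.8},{"delta_pos": [-15,0,0],"dr": [0,0,0],"fingers": -0.8}])

```text
time: 15.3
tool_pos: [0.6191, -0.2367, 0.3109]
tool_rot: [-3.14, 0.0, 1.505]
contact_force: [-0.6, 0.1, 0.7]
opening: 0.0827
grip_force: 0.0
```

Run:
```python
from h import *
p=viewer.camera_params("wrist");im=viewer.read_camera("wrist")[:,:,::-1]
np.savez("w4.npz",K=p["K"],T=p["T"]);cv2.imwrite("pics/w4full.png",im)
s=viewer.read_camera("scene")[:,:,::-1];cv2.imwrite("pics/s4full.png",s)
a=cv2.resize(im[0:190,220:486],(800,571),interpolation=cv2.INTER_CUBIC)  # scale 3.0075
cv2.imwrite("pics/w4.png",a);print(robot.observe()['tool_pos'])
```

```text
[ 0.61959389 -0.23417469  0.31131326]
```

View pics/w4.png

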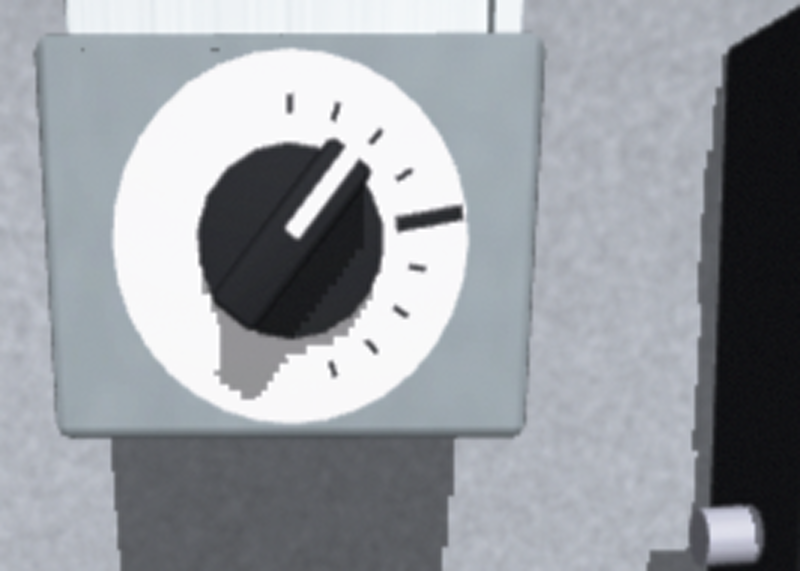

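The dial plate spans columns 112–468 and rows 48–423. The pointer runs from (295,234) to (352,152), and the long mark from (398,223) to (462,213).

Run:
```python
from h import *
w=np.load("w4.npz");k=800/266
f=lambda x,y,z:ray(w["K"],w["T"],((x+.5)/k-.5+220,(y+.5)/k-.5),z)
c=f(290,236,.1305);a,b=f(295,234,.167),f(352,152,.167);m,n=f(398,223,.1305),f(462,213,.1305)
ang=lambda d:np.arctan2(d[0],d[1])-.063   # clockwise from shelf +y
print("centre",c,"LR",(f(112,236,.1305)+f(468,236,.1305))/2,"pointer inner",a,"pointer",ang(b-a),ang(b-c),"mark",ang(n-m),ang(n-c))
yaw=np.pi/2-.063-0
th=ang(b-a)
# tool y perpendicular to bar: tool x along the bar. tool x dir angle = yaw ; bar at world angle pi/2-.063-th
print(rel([c[0],c[1],.2],np.pi/2-.063-th),rel([c[0],c[1],.164],np.pi/2-.063-th))
```

```text
centre [ 0.62500856 -0.14488188] LR [ 0.62500259 -0.14488149] pointer inner [ 0.62610516 -0.1468559 ] pointer 0.6344458632496313 0.7265268105659644 mark 1.4261970261899275 1.4472912682674282
(array([ 8.940e+00, -1.000e-02,  1.114e+01]), array([-0.1, -0. , 36.3])) (array([ 8.940e+00, -1.000e-02,  1.474e+01]), array([-0.1, -0. , 36.3]))
```

Request:
step_arm(increments=[{"delta_pos": [3,0,2],"dr": [0,0,9],"fingers": -0.4},{"delta_pos": [6,0,5],"dr": [0,0,18],"fingers": -0.4},{"delta_pos": [8.9,0,8],"dr": [0,0,27],"fingers": -0.4},{"delta_pos": [8.9,0,10.5],"dr": [0,0,36.3],"fingers": -0.4},{"delta_pos": [8.9,0,10.5],"dr": [0,0,36.3],"fingers": -0.4}])

```text
time: 16.02
tool_pos: [0.6243, -0.1435, 0.2048]
tool_rot: [-3.137, 0.002, 0.878]
contact_force: [0.2, 0.2, -0.6]
opening: 0.0645
grip_force: 0.0
```

Run:
```python
from h import *
print(rel([.625,-.1449,.164],np.pi/2-.063-.634),robot.observe()['tool_pos'],robot.observe()['qpos'].round(2))
```

```text
(array([-0.06,  0.16,  4.08]), array([-0.3,  0.1,  0.2])) [ 0.62432468 -0.14352995  0.20481551] [-0.35  0.59  1.23 -0.    1.32  0.35]
```

Request:
step_arm(increments=[{"delta_pos": [-0.06,0.15,1.5],"dr": [0,0,0.2],"fingers": -0.4},{"delta_pos": [-0.06,0.15,3],"dr": [0,0,0.2],"fingers": -0.4},{"delta_pos": [-0.06,0.15,4],"dr": [0,0,0.2],"fingers": -0.4},{"delta_pos": [-0.06,0.15,4],"dr": [0,0,0.2],"fingers": -0.4},{"delta_pos": [-0.06,0.15,4],"dr": [0,0,0.2],"fingers": 0.4}], newtons=15)

```text
time: 16.65
tool_pos: [0.6261, -0.1472, 0.1669]
tool_rot: [3.142, 0.0, 0.871]
contact_force: [-0.2, 0.3, 0.7]
opening: 0.0583
grip_force: 0.0
```

Request:
step_arm(increments=[{"delta_pos": [0,0,0],"dr": [0,0,0],"fingers": 1},{"delta_pos": [0,0,0],"dr": [0,0,0],"fingers": 1},{"delta_pos": [0,0,0],"dr": [0,0,0],"fingers": 1},{"delta_pos": [0,0,0],"dr": [0,0,0],"fingers": 1},{"delta_pos": [0,0,0],"dr": [0,0,0],"fingers": 1}])

```text
time: 17.27
tool_pos: [0.626, -0.1471, 0.1665]
tool_rot: [-3.141, 0.0, 0.871]
contact_force: [0.6, 0.4, 0.5]
opening: 0.0137
grip_force: 14.8
```

Run:
```python
from h import *
print(rel([.625,-.1449,.164],np.pi/2-.063-1.40),robot.observe())
```

```text
(array([ 0.1 , -0.21,  0.25]), array([-0. ,  0. , 43.7])) {'time': 17.275, 'qpos': array([-3.49773359e-01,  6.22624924e-01,  1.28193063e+00, -1.63607727e-04,
        1.23755357e+00,  3.50229200e-01]), 'qvel': array([ 5.55355359e-04, -3.12171672e-04, -6.03217182e-05, -1.19146771e-03,
        3.03732198e-04, -1.24615586e-04]), 'joint_efforts': array([ 1.03072918e-02, -5.63564265e+01, -2.38762629e+01,  5.63089934e-02,
        6.75609475e-02, -4.47301939e-02]), 'tool_pos': array([ 0.62597176, -0.14706188,  0.16654098]), 'tool_rot': array([-3.14116057e+00,  3.22404544e-04,  8.70847395e-01]), 'contact_force': array([0.58737715, 0.35710786, 0.48381894]), 'torque': array([ 0.07011278,  0.03127509, -0.00637981]), 'grip_force': 14.847810119390488, 'opening': 0.013747232424869664}
```

Request:
step_arm(increments=[{"delta_pos": [0,0,0.1],"dr": [0,0,9],"fingers": 1},{"delta_pos": [0,0,0.1],"dr": [0,0,18],"fingers": 1},{"delta_pos": [0,0,0.1],"dr": [0,0,27],"fingers": 1},{"delta_pos": [0,0,0.1],"dr": [0,0,36],"fingers": 1},{"delta_pos": [0,0,0.1],"dr": [0,0,43.7],"fingers": 1}], newtons=20)

```text
time: 17.9
tool_pos: [0.6263, -0.1477, 0.1665]
tool_rot: [3.14, -0.001, 0.103]
contact_force: [-0.2, -2.0, 4.1]
opening: 0.0138
grip_force: 19.9
```

Request:
step_arm(increments=[{"delta_pos": [0,0,0],"dr": [0,0,0],"fingers": 1},{"delta_pos": [0,0,0],"dr": [0,0,0],"fingers": 1},{"delta_pos": [0,0,0],"dr": [0,0,0],"fingers": 1},{"delta_pos": [0,0,0],"dr": [0,0,0],"fingers": 1},{"delta_pos": [0,0,0],"dr": [0,0,0],"fingers": 1}])

```text
time: 18.52
tool_pos: [0.6263, -0.1477, 0.1665]
tool_rot: [3.14, -0.001, 0.111]
contact_force: [-1.4, -2.6, 5.8]
opening: 0.0139
grip_force: 19.9
```

Request:
step_arm(increments=[{"delta_pos": [0,0,0],"dr": [0,0,0],"fingers": 0.4},{"delta_pos": [0,0,0],"dr": [0,0,0],"fingers": 0},{"delta_pos": [0,0,0],"dr": [0,0,0],"fingers": -0.3},{"delta_pos": [0,0,-0.5],"dr": [0,0,0],"fingers": -0.3},{"delta_pos": [0,0,-3],"dr": [0,0,0],"fingers": -0.3}])

```text
time: 19.15
tool_pos: [0.6251, -0.1467, 0.1943]
tool_rot: [-3.14, 0.004, 0.109]
contact_force: [0.1, 0.6, 0.5]
opening: 0.0574
grip_force: 0.0
```

Request:
step_arm(increments=[{"delta_pos": [0,0,-6],"dr": [0,0,-9],"fingers": -0.3},{"delta_pos": [-1,3,-10],"dr": [0,0,-19],"fingers": -0.3},{"delta_pos": [-1,6,-12],"dr": [0,0,-29],"fingers": -0.3},{"delta_pos": [-1,8.5,-12],"dr": [0,0,-39],"fingers": -0.3},{"delta_pos": [-1,8.5,-12],"dr": [0,0,-49],"fingers": -0.3}])

```text
time: 19.77
tool_pos: [0.625, -0.2347, 0.3156]
tool_rot: [-3.141, 0.001, 0.967]
contact_force: [0.5, 0.5, 0.4]
opening: 0.0594
grip_force: 0.0
```

Run:
```python
from h import *
print(rel([.619,-.235,.31],np.pi/2-.063))
```

```text
(array([-0.37, -0.48,  0.56]), array([ -0.,   0., -31.]))
```

Request:
step_arm(increments=[{"delta_pos": [0,0,0],"dr": [0,0,-10],"fingers": -0.3},{"delta_pos": [0,0,0],"dr": [0,0,-20],"fingers": -0.3},{"delta_pos": [0,0,0],"dr": [0,0,-31],"fingers": -0.3},{"delta_pos": [0,0,0],"dr": [0,0,-31],"fingers": -0.3},{"delta_pos": [0,0,0],"dr": [0,0,-31],"fingers": -0.3}])

```text
time: 20.4
tool_pos: [0.6252, -0.2326, 0.3156]
tool_rot: [-3.141, 0.0, 1.501]
contact_force: [-0.5, -0.2, 0.4]
opening: 0.0599
grip_force: 0.0
```

Run:
```python
from h import *
p=viewer.camera_params("wrist");im=viewer.read_camera("wrist")[:,:,::-1]
np.savez("w5.npz",K=p["K"],T=p["T"])
s=viewer.read_camera("scene")[:,:,::-1]
a=cv2.resize(im[0:150,220:420],(400,300),interpolation=cv2.INTER_CUBIC)
b=cv2.resize(s[175:275,230:430],(800,400)[:2],interpolation=cv2.INTER_CUBIC)
b=cv2.resize(s[175:250,230:380],(800,400),interpolation=cv2.INTER_CUBIC)
o=cv2.resize(im[0:150,220:420],(266*1,200),interpolation=cv2.INTER_CUBIC)
c=np.zeros((600,800,3),np.uint8); c[200:]=cv2.resize(s[175:255,230:390],(800,400),interpolation=cv2.INTER_CUBIC)
d=cv2.resize(im[10:150,255:385],None,fx=200/140,fy=200/140,interpolation=cv2.INTER_CUBIC);c[:200,:d.shape[1]]=d
e=cv2.resize(s,(320,200));c[:200,300:620]=e
cv2.imwrite("pics/c5.png",c);cv2.imwrite("pics/w5full.png",im);cv2.imwrite("pics/s5full.png",s)
# automatic pointer/mark directions on the plate
```

```text
(no output)
```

View pics/c5.png

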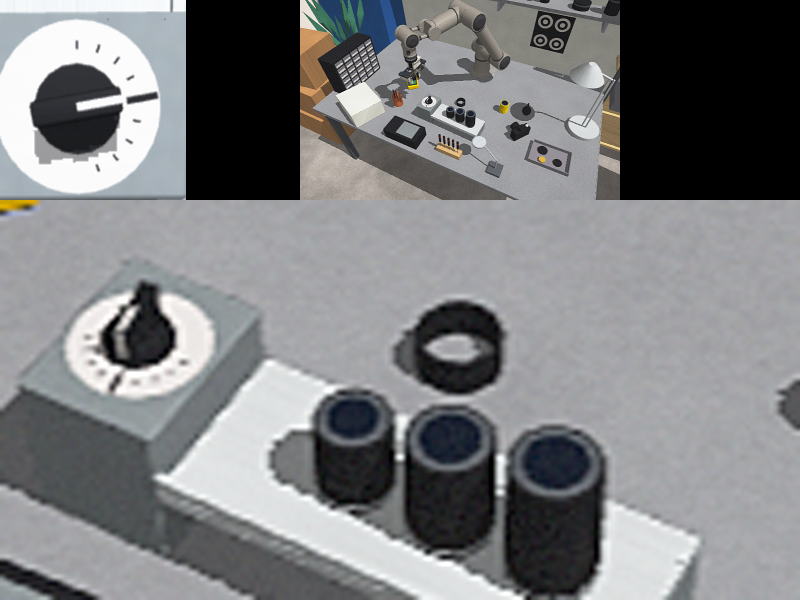

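The pointer at (77,107)–(122,100) lines up with the long mark at (128,101)–(157,96). All three lenses stand in a row, with tops at (353,416), (450,438) and (554,462).

Run:
```python
from h import *
w=np.load("w5.npz");im=cv2.imread("pics/w5full.png");g=im.min(2)
K,T=w["K"],w["T"];ang=lambda d:np.arctan2(d[0],d[1])-.063
# white pointer: bright blob inside black knob; mark: dark blob on white plate
def blobs(mask):
    n,l,s,c=cv2.connectedComponentsWithStats(mask.astype(np.uint8));return [(s[i],c[i],np.argwhere(l==i)[:,::-1]) for i in range(1,n) if s[i,4]>8]
x0,y0=255,10;sub=g[10:150,255:385]
def axis(P,z):
    W=np.array([ray(K,T,p,z) for p in P]);m=W.mean(0);d=np.linalg.svd(W-m)[2][0];d*=np.sign(d[0]);return m,ang(d)
for nm,mask,z in(("bright",sub>170,.167),("dark",sub<110,.1305)):
    for s,c,P in blobs(mask):
        if s[4]<400 : print(nm,s[4],c.round(1),*[np.round(v,4) for v in axis(P+[x0,y0],z)])
p=viewer.camera_params("scene")
f=lambda x,y,z:ray(p["K"],p["T"],((x+.5)/5-.5+230,(y-200+.5)/5-.5+175),z)
S,M,L=f(353,416,.145),f(450,438,.165),f(554,462,.185)
print(S,M,L,"gaps",np.linalg.norm(M-S)-.059,np.linalg.norm(L-M)-.063)
```

```text
dark 88 [99.  68.1] [ 0.6642 -0.1427] 1.405
dark 119 [ 58.2 138.9] [ 0.6249 -0.201 ] 1.5743
[0.63317792 0.02451652] [0.63891111 0.09805646] [0.64478144 0.17287831] gaps 0.014763087000205066 0.01205177539201506
```

Request:
step_arm(increments=[{"delta_pos": [6,0,-3],"dr": [0,0,0],"fingers": -0.3},{"delta_pos": [12,0,-6],"dr": [0,0,0],"fingers": -0.3},{"delta_pos": [18,0,-8],"dr": [0,0,0],"fingers": -0.3},{"delta_pos": [24,0,-8],"dr": [0,0,0],"fingers": -0.3},{"delta_pos": [27,0,-8],"dr": [0,0,0],"fingers": -0.3}])

```text
time: 21.12
tool_pos: [0.643, 0.0399, 0.3963]
tool_rot: [3.141, -0.0, 1.505]
contact_force: [-0.0, -0.5, -0.1]
opening: 0.0597
grip_force: 0.0
```

Request:
step_arm(increments=[{"delta_pos": [0,0,0],"dr": [0,0,0],"fingers": -0.3},{"delta_pos": [0,0,0],"dr": [0,0,0],"fingers": -0.3},{"delta_pos": [0,0,0],"dr": [0,0,0],"fingers": -0.3},{"delta_pos": [0,0,0],"dr": [0,0,0],"fingers": -0.3},{"delta_pos": [0,0,0],"dr": [0,0,0],"fingers": -0.3}])

```text
time: 21.75
tool_pos: [0.6432, 0.036, 0.3955]
tool_rot: [-3.141, 0.0, 1.503]
contact_force: [-0.2, -0.3, 0.1]
opening: 0.0597
grip_force: 0.0
```

Run:
```python
from h import *
w=np.load("w5.npz");k=200/140
f=lambda x,y,z:ray(w["K"],w["T"],((x+.5)/k-.5+255,(y+.5)/k-.5+10),z)
d=f(122,100,.167)-f(77,107,.167);print("pointer",np.arctan2(d[0],d[1])-.063)
p=viewer.camera_params("wrist");im=viewer.read_camera("wrist")[:,:,::-1]
np.savez("w6.npz",K=p["K"],T=p["T"])
cv2.imwrite("pics/w6.png",cv2.resize(im[0:240,160:480],(800,600),interpolation=cv2.INTER_CUBIC))
```

```text
pointer 1.4300372840254234
```

View pics/w6.png

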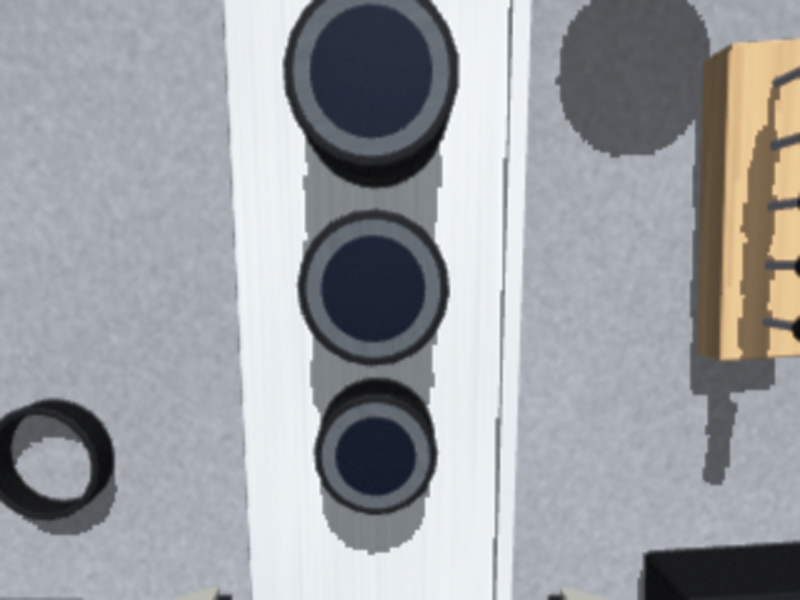

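Tops: tall (372,71), medium (373,287), short (376,455).

Run:
```python
from h import *
w=np.load("w6.npz")
f=lambda x,y,z:ray(w["K"],w["T"],((x+.5)/2.5-.5+160,(y+.5)/2.5-.5),z)
L,M,S=f(372,71,.185),f(373,287,.165),f(376,455.5,.145)
print(L,M,S,"gaps",np.linalg.norm(L-M)-.063,np.linalg.norm(M-S)-.059)
d=(L-S)/np.linalg.norm(L-S);print("line slope",d[0]/d[1],"med off line mm",1000*np.cross(d,M-S))
for P,y in((L,71),(M,287),(S,455)): pass
```

```text
[0.64556492 0.17276403] [0.64010223 0.09690545] [0.63578306 0.02327904] gaps 0.013055011015262102 0.014752988040059797
line slope 0.06543704392077476 med off line mm 0.49766682902586956<stdin>:6: DeprecationWarning: Arrays of 2-dimensional vectors are deprecated. Use arrays of 3-dimensional vectors instead. (deprecated in NumPy 2.0)
```

Gaps are 13 and 15 mm, the row is straight to 0.5 mm, and the pointer is at the mark. I'm handing in.

```bash
python3 -c "
from cell import robot
print(robot.hand_in())"
```

```text
the job is handed in; nothing more can be done
None
```

The job is handed in at about 22 s of the 67 s allowed: the tall, medium and short lenses stand in one straight line along the middle of the shelf with gaps of about 13 and 15 mm, and the dial pointer is at the long mark (set to 1.40 by the gripper, read as 1.43 rad from the picture).

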